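Wind back the stud guard and snap the stepped die onto the ring machine

TASK

Set up the ring sizing machine: wind the butterfly key clockwise, in as many partial turns as it takes, right round to its stop, so that the sprung guard draws clear of the stud. Then take the stepped brass die from the tray, press it hollow side down onto the stud until it clicks, and keep pressing after the click so that the spring seat under it stays squeezed down: finish while still holding the die and pressing. Leave the other dies and the things lying about where they are.

Things in the scene. Friction and masses are not known exactly. Their poses are not given: they have to be found in the camera images.
- machine: Cream enamel ring sizing machine, fixed. Origin on the counter under the stud's axis; at yaw 0 its x points away from the robot, its y to the robot's left. Bed 200 mm (x) by 520 mm (y -160 to +360), top at 40 mm. Along y: butterfly key at -110, stud at 0, guard hood (110 mm high) from +65, column, head, mandrel and long lever (up to 445 mm high) from +210.
- key_grip (a point): Point on the key's upright turning axis at the height to grip, 88 mm above the counter; its frame is the machine's and does not turn with the key. The steel wing is an upright plate 44 mm long, 10 mm thick, 36 mm tall (72 to 108 mm above the counter), on a round boss of 32 mm (top at 62 mm).
- key (a joint): Angle of the key, rad, growing clockwise seen from above; at 0 the wing's length lies along the machine's x. Stop at 3.0. It starts at 0 to 0.5. Turning takes about 0.12 to 0.17 N m against a spring; a friction brake holds it wherever it is left.
- guard (a joint): How far the steel guard plate (52 mm square, 4 mm thick, underside 89 mm above the counter) has drawn back from over the stud towards machine +y, m: 0.025 per radian of key, 0.075 at the key's stop, where its near edge is 49 mm from the stud's axis. Driven by the key only.
- stud (a point): Centre of the top of the unpressed spring seat, 62 mm above the counter, on the stud's axis; axes as the machine's. The upright steel stud, 17 mm thick with a tapered nose, stands 21 mm above this point; four sprung lobes bulge to 25 mm across at 11 mm above it. The seat is a disc of 34 mm diameter; nothing wider is under it down to the bed, 22 mm below.
- seat (a joint): How far the spring seat is pressed down, m: 0 free, 0.004 at its stop. Starts to give at 3 N, then 3 N per mm.
- snap_die_center (a point): Centre, half-way up, of the stepped brass die, standing upright: 46 mm high; lower drum 40 mm diameter and 32 mm high, above it a neck 26 mm diameter and 14 mm high. Hollow from below: mouth 21 mm wide with a lip 4 mm thick, 30 mm wide inside, 28 mm deep. 160 to 250 g.
- tray: Wooden tray, fixed, 150 mm (x) by 260 mm (y), origin under its centre; inner floor 5 mm above the counter, walls 18 mm high, 5 mm thick. Three brass dies stand in it in a row along its y, 75 mm apart, in any order: the stepped one, a plain cylinder and a cone.
- snap_die: The same die, origin at the centre of its underside. Lowered on the stud, the underside meets the lobes about 16 mm above stud; it takes about 15 N (hardest 14 to 12 mm above) to force the lip past them, then the force drops sharply as it snaps down (the click, complete within 2 mm of stud); then the underside meets the spring seat and presses it down.
- plain_die: Plain brass cylinder, 38 mm diameter, 40 mm high, origin at its underside. Leave it alone.
- cone_die: Brass cone on a 40 mm foot, 46 mm high, origin at its underside. Leave it alone.
- ring_blank: Copper ring blank, 24 mm outside, 8 mm high, lying on the machine's bed behind and beside the key (machine x +65, y -55 mm). Leave it alone.
- punch: Steel punch, 120 mm long, 14 mm thick, lying on the counter beyond the tray. Leave it alone.
- loupe: Black loupe, 32 mm across, 24 mm high, on the counter between the robot, the tray and the machine. Leave it alone.
- bench_block: Square steel bench block, 70 by 70 by 22 mm, on the counter's far side. Leave it alone.
- jar: Small amber jar, 52 mm across, 55 mm high, on the far side of the counter beside the bench block. Leave it alone.
There are look-alikes about, which are no part of the job. What is shaped like the snap_die but black or purple is not meant.

How it is judged:
By the outcome, as a careful person would: the job done as asked, in the order asked, and still so for the second after the job is handed in, while the arm keeps its last pose, push and grip.
It also fails if it takes over 61 s, if anything falls off the work surface, if the arm or the gripper's body presses on something with over 40 N, if the wrist force passes 120 N, or if a joint passes its speed limit or range.

ROBOT

A 6-joint arm with a two-finger parallel gripper is mounted at the origin on the work surface. World frame = base frame: x ahead of the robot, y to its left, z up, the work surface at z = 0. Lengths are in m, angles in rad, forces in N, time in s.
With the tool pointing down it reaches from about 0.325 to 0.85 m from the base axis. Payload 15.5 kg.
Tool frame: the origin (TCP) lies where the fingers leave the gripper's body, on its centre line; the fingertips stand 78 mm ahead of it and the grasp point (between the pads) lies 60 mm ahead of it (robot.tips_ahead is the distance from the TCP to the fingertips, in m); z points along the fingers, y is the line along which they close (so a half turn about z gives the same grasp; the last joint's range is limited). The gripper opens to 91 mm and grips with 3 to 60 N. Pads are 32 mm wide; open, the fingers measure 118 mm over their backs; the gripper's body (76 mm by 178 mm) begins 60 mm behind the grasp point.
Start: joints at [1.21, 0.494, 1.345, -0, 1.302, -0.096], TCP at [0.164, 0.603, 0.292] pointing down, gripper open.
Joint ranges: [-2.91, 2.91], [-0.82, 2.16], [0.22, 2.67], [-1.22, 4.37], [0.12, 2.79], [-3.08, 3.08]. Speed limits (rad/s): [1.89, 1.89, 2.57, 3.01, 3.01, 3.01].

INTERFACE

Orientations are given as a rotation vector (axis times angle).
In Python, from cell import robot gives the robot as it stands. The module is installed in compiled form; this text tells all that it offers.
- The arm moves only by the shell command python3 -m jog 'ROWS' [FORCE]. ROWS is a JSON object of lists of equal length, an entry for each row: "turn": the turn, a rotation vector about the tool's x, y, z scaled (see below), a list of three; "dp": the shift along the tool's x, y, z scaled (see below), a list of three; "jaw": the closure, from -1 (fully open) to 1 (shut). In form: {"turn": [[wx, wy, wz], ...], "dp": [[dx, dy, dz], ...], "jaw": [jaw, ...]}. A call has 1 to 20 rows; each row shifts and turns the commanded pose from where the row before left it, along the tool's axes as they then stand; what a row does not reach is not made up. The controller multiplies each number of a shift by 0.3 m and each number of a turn by 8 degrees. A row lasts 1/8 s, in which the tool goes at most 62.5 mm and 10.7 degrees, less where a joint would pass 70% of its speed; a pose out of reach is approached as far as the arm can. A call with a number of a shift or a turn outside -1 to 1 is refused whole. A call with a gripper value outside its range is refused whole. The fingers move at their own pace and stop on an object; FORCE is the grip in N (left out, the last holds). Time passes only in rows, so rows that do not move let the fingers close. It gives the time, the measured TCP pose, the force, the opening and the grip force at its end, in the units of the state.
- robot.sense(): the state, without advancing time (a new reading comes with each control period).
- robot.grab_frame(name): name is "side" or "top" or "wrist"; returns the picture (420x560x3 uint8, red, green, blue); there is no depth.
- robot.get_calibration(name): a dict with "K" (3x3 intrinsics, pixels), "T" (4x4, takes a point from camera to world coordinates). Camera axes: x right, y down, z forward; pixel columns grow to the right and rows downward; lengths in m; the calibration is good to about 2 mm. A picture is of the moment at which its call begins: read the wrist's pose just before it. get_calibration takes no time and is no camera call; for the wrist camera it gives the pose at the moment of the call.
- robot.hand_in(): hands the job in; it is judged then, once.
The state is a dict: "t": time; "joint_positions": joint angles; "joint_velocities": joint speeds; "joint_efforts": joint torques, N m; "tcp_pos": TCP position; "orientation": TCP orientation; "contact_force": force on the tool from outside, world axes, zero at the start; "torque": the same for the moment, N m; "width": opening from 0.0 (shut) to 1.0 (fully open); "grip_force": force on a finger pad.
Only numpy, scipy, OpenCV 4.12 (cv2) and the standard library are available. Lean on these libraries where they do the work, as an engineer would, in place of code of your own. Each camera call takes 0.05 s, during which the arm holds its last target. There are 200 camera calls.

## Working session

There is one attempt and no reset: what is moved stays moved. The work goes in short steps, Python scripts to look and compute and a shell command to move; the robot and the scene stay as the last step left them, time stands still between calls to the robot, and variables do not carry over. Pictures are saved under pics/ and viewed, at most 10 in all, crops included, and the job is handed in when it is done.

```bash
mkdir -p pics
python3 - <<'E'
from cell import robot
import cv2,numpy as np
s=robot.sense();print({k:np.round(v,3).tolist() for k,v in s.items()}, robot.tips_ahead)
for n in("top","side"):
    im=robot.grab_frame(n);c=robot.get_calibration(n);print(n,np.round(c["K"],1).tolist(),np.round(c["T"],4).tolist())
    cv2.imwrite(f"pics/{n}0.png",im[:,:,::-1])
E
```

```text
{'t': 0.0, 'joint_positions': [1.211, 0.494, 1.346, -0.0, 1.303, -0.095], 'joint_velocities': [0.001, -0.0, 0.0, -0.0, 0.0, 0.0], 'joint_efforts': [0.003, -87.883, -38.185, 0.071, 0.053, -0.0], 'tcp_pos': [0.163, 0.603, 0.292], 'orientation': [-0.415, -3.114, 0.002], 'contact_force': [-0.001, 0.841, -0.835], 'torque': [-0.019, 0.076, 0.007], 'grip_force': 0.0, 'width': 1.0} 0.0783
top [[524.7, 0.0, 285.9], [0.0, 524.7, 208.7], [0.0, 0.0, 1.0]] [[-0.0154, -0.9955, 0.0939, 0.486], [-0.9998, 0.0146, -0.0095, -0.12], [0.0081, -0.094, -0.9955, 1.3213], [0.0, 0.0, 0.0, 1.0]]
side [[467.5, 0.0, 285.0], [0.0, 467.5, 205.9], [0.0, 0.0, 1.0]] [[-0.8809, -0.3436, 0.3256, 0.3041], [-0.4731, 0.6599, -0.5837, 0.3805], [-0.0143, -0.6682, -0.7438, 0.7443], [0.0, 0.0, 0.0, 1.0]]
```

View pics/top0.png

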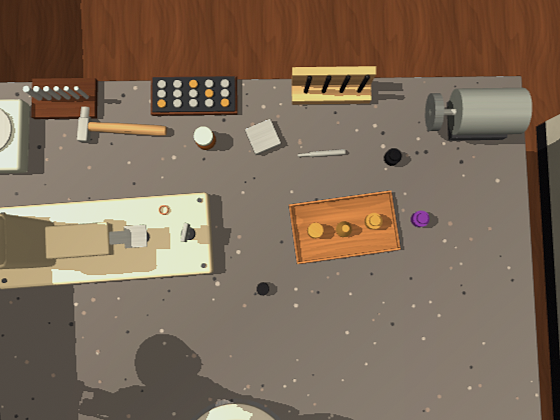

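View pics/side0.png

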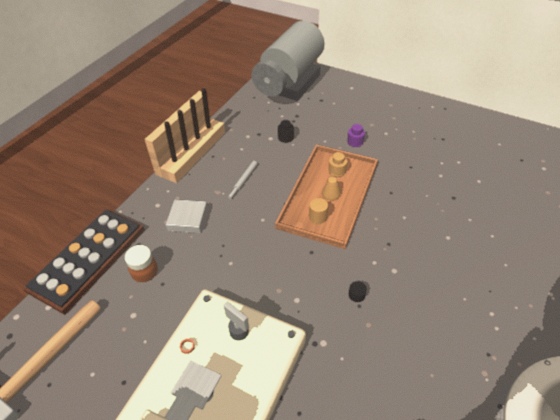

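The top view shows the machine at left with its key near (186,233) and the guard near (135,237). The tray is at right.
Candidates for the die, in top-view pixels:
- brass at (375,221), stepped
- brass at (316,230), plain
- brass at (345,229), cone
- black at (393,157)
- purple at (421,219)

The side view has the stepped brass die at (338,164). I choose (375,221) and check it in close crops.

Run:
```python
import cv2,numpy as np
t=cv2.imread("pics/top0.png");s=cv2.imread("pics/side0.png")
f=lambda im,x,y,w,h:cv2.resize(im[y:y+h,x:x+w],(400,300),interpolation=cv2.INTER_CUBIC)
a=np.hstack([f(t,120,190,100,75),f(t,295,185,100,75)])
b=np.hstack([f(s,170,280,120,90),f(s,290,140,80,60)])
cv2.imwrite("pics/c1.png",np.vstack([a,b]))
```

```text
(no output)
```

View pics/c1.png

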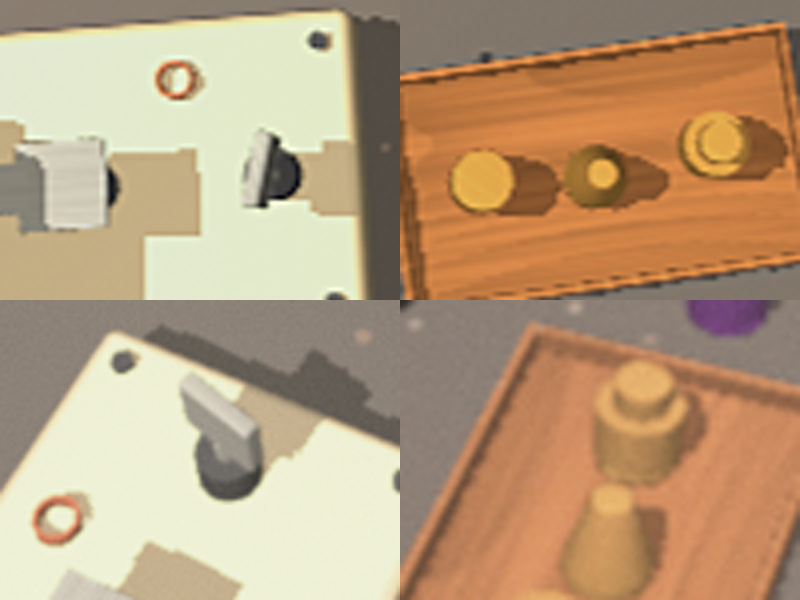

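The crops confirm it: the brass die at top (375,221) / side (338,164) is the stepped one, with a ledge and neck. The key wing's top centre is near top (184,232) / side (237,312). Next I fit the poses.

```bash
cat > h.py <<'E'
import numpy as np,cv2
from cell import robot
from scipy.spatial.transform import Rotation as R
def ray(n,uv,cal=None):
    c=cal or robot.get_calibration(n);d=c["T"][:3,:3]@np.linalg.solve(c["K"],[*uv,1]);return c["T"][:3,3],d
def atz(n,uv,z,cal=None):
    o,d=ray(n,uv,cal);return o+d*(z-o[2])/d[2]
def proj(n,p,cal=None):
    c=cal or robot.get_calibration(n);q=np.linalg.inv(c["T"])@[*p,1];q=c["K"]@q[:3];return q[:2]/q[2]
E
python3 - <<'E'
from h import *
for nm,n,uv,z in[("FR corner","top",(207.8,193),.04),("NR corner","top",(212.5,272.5),.04),("far edge L","top",(0,206.5),.04),("near edgeL","top",(0,287.5),.04),
 ("ring","top",(164.5,210),.046),("wingtop","top",(184.2,232),.108),("wingtop","side",(236.9,312.4),.108),("w1","side",(226.6,304.2),.108),("w2","side",(246.5,320.5),.108),("boss","side",(170+229/3.333,280+168/3.333),.045),
 ("ring","side",(188,346),.046),("FR","side",(204,291),.04),("NR","side",(305,329),.04),
 ("die neck","top",(295+720/4-100,185+138/4),.051),("die neck","side",(290+643/5-80,140+80/5),.051),("die ledge","side",(290+641/5-80,140+112/5),.037),("cone","top",(345.5,228.5),.051),("plain","top",(295+82/4,185+181/4),.045)]:
    print(nm,n,atz(n,uv,z).round(4))
E
```

```text
FR corner top [0.6483 0.0592 0.04  ]
NR corner top [0.4541 0.0481 0.04  ]
far edge L top [0.6223 0.5663 0.04  ]
near edgeL top [0.4262 0.5593 0.04  ]
ring top [0.6073 0.1638 0.046 ]
wingtop top [0.5497 0.1042 0.108 ]
wingtop side [0.5445 0.1069 0.108 ]
w1 side [0.5661 0.1023 0.108 ]
w2 side [0.5245 0.1117 0.108 ]
boss side [0.5483 0.1061 0.045 ]
ring side [0.6049 0.167  0.046 ]
FR side [0.6434 0.0691 0.04  ]
NR side [0.4552 0.0513 0.04  ]
die neck top [ 0.5762 -0.3481  0.051 ]
die neck side [ 0.5728 -0.348   0.051 ]
die ledge side [ 0.5705 -0.343   0.037 ]
cone top [ 0.5553 -0.2758  0.051 ]
plain top [ 0.5525 -0.2033  0.045 ]
```

```bash
cat >> h.py <<'E'
def need(p,yaw=None,q=None,Rq=None):
    """units of dp (tool axes) from state/pose to world p; yaw = world angle of tool x (deg) turn in units"""
    s=robot.sense();q=np.array(s["tcp_pos"]) if q is None else np.array(q)
    Rm=R.from_rotvec(s["orientation"]).as_matrix() if Rq is None else Rq
    print("dp",(Rm.T@(np.array(p)-q)/.3).round(3),end=" ")
    if yaw is not None:
        y=np.deg2rad(yaw);x=np.array([np.cos(y),np.sin(y),0]);z=np.array([0,0,-1.]);G=np.c_[x,np.cross(z,x),z]
        print("turn",(np.rad2deg(R.from_matrix(Rm.T@G).as_rotvec())/8).round(3),end="")
    print()
E
python3 - <<'E'
from h import *
s=robot.sense();print(R.from_rotvec(s["orientation"]).as_matrix().round(3))
need((.31,.17,.29),167.3); need((.50,.13,.27),q=(.31,.17,.29))
E
```

```text
[[-0.965  0.262 -0.   ]
 [ 0.262  0.965 -0.001]
 [ 0.    -0.001 -1.   ]]
dp [-0.849 -1.265  0.007] turn [-0.008 -0.001 -0.309]
dp [-0.646  0.037  0.067]
```

```bash
python3 -m jog '{"turn":[[0,0,0],[0,0,0],[0,0,0],[0,0,0],[0,0,0],[0,0,0],[0,0,0],[0,0,0],[0,0,0],[0,0,0],[0,0,0],[0,0,0],[0,0,0],[0,0,0],[0,0,-0.3],[0,0,0]],"dp":[[-0.085,-0.126,0],[-0.085,-0.126,0],[-0.085,-0.126,0],[-0.085,-0.126,0],[-0.085,-0.126,0],[-0.085,-0.126,0],[-0.085,-0.126,0],[-0.085,-0.126,0],[-0.085,-0.126,0],[-0.085,-0.126,0],[-0.16,0.01,0.017],[-0.16,0.01,0.017],[-0.16,0.01,0.017],[-0.16,0.01,0.017],[0,0,0],[0,0,0]],"jaw":[-1,-1,-1,-1,-1,-1,-1,-1,-1,-1,-1,-1,-1,-1,-1,-1]}' 30
python3 - <<'E'
from h import *
c=robot.get_calibration("wrist");im=robot.grab_frame("wrist");cv2.imwrite("pics/w1.png",cv2.resize(im[:,:,::-1],(800,600)))
print(c["K"].round(1).tolist(),c["T"].round(4).tolist())
for p in[(.547,.1055,.108),(.541,.2154,.083)]:print(proj("wrist",p,c)*800/560)
need((.547,.1055,.148),167.3)
E
```

```text
t: 2.1
tcp_pos: [0.4991, 0.1328, 0.2713]
orientation: [-0.35, -3.121, 0.0]
contact_force: [-1.0, 0.2, 1.0]
width: 1.0
grip_force: 0.0
[[340.7, 0.0, 274.5], [0.0, 340.7, 208.0], [0.0, 0.0, 1.0]] [[0.2202, 0.9442, 0.245, 0.4297], [0.9754, -0.2134, -0.0544, 0.1485], [0.0009, 0.251, -0.968, 0.3634], [0.0, 0.0, 0.0, 1.0]]
[363.69840475 394.84240193]
[539.95493517 330.91056723]
dp [-0.177 -0.054  0.412] turn [-0.002 -0.006 -0.015]
```

View pics/w1.png

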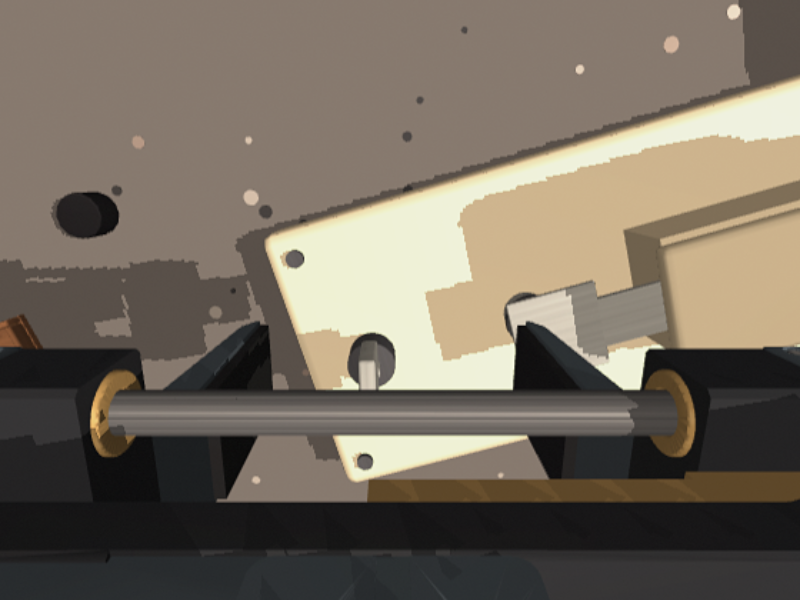

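The wrist view shows the wing at about (368,362) and below, in line with the finger pads. The boss is centred near (371,360), the bed corners at (265,238) and (352,481), and the guard at (555,315).

Run:
```python
from h import *
c=robot.get_calibration("wrist")
for n,uv,z in[("boss",(371.5,359.5),.062),("cornerN",(265,238),.04),("cornerF",(353,482),.04),("holeN",(294.5,259),.04),("holeF",(364.5,461.5),.04),("wing near end top",(368,361),.108),("guard corner bl",(508,302),.093)]:
    print(n,atz("wrist",np.array(uv)*.7,z,c).round(4))
```

```text
boss [0.5443 0.1089 0.062 ]
cornerN [0.4529 0.0568 0.04  ]
cornerF [0.6466 0.0692 0.04  ]
holeN [0.4709 0.0721 0.04  ]
holeF [0.6314 0.0819 0.04  ]
wing near end top [0.5272 0.1128 0.108 ]
guard corner bl [0.5154 0.1978 0.093 ]
```

```bash
python3 - <<'E'
from h import *
need((.5468,.108,.148),167.5)
E
python3 -m jog '{"turn":[[0,0,0],[0,0,0],[0,0,0],[0,0,0],[0,0,0],[0,0,0],[0,0,0],[0,0,0],[0,0,0],[0,0,0],[0,0,0]],"dp":[[-0.088,-0.022,0],[-0.088,-0.022,0],[0,0,0.12],[0,0,0.12],[0,0,0.09],[0,0,0.08],[0,0,0],[0,0,0],[0,0,0],[0,0,0],[0,0,0]],"jaw":[-1,-1,-1,-1,-1,-1,1,1,1,1,1]}' 25
python3 - <<'E'
from h import *
s=robot.sense();print(s["width"]*91,s["grip_force"],s["torque"].round(2) if hasattr(s["torque"],"round") else s["torque"],s["joint_positions"])
need((.5468,.108,.148),167.5)
E
```

```text
dp [-0.175 -0.046  0.412] turn [-0.002 -0.006 -0.04 ]
t: 3.52
tcp_pos: [0.5479, 0.1084, 0.1492]
orientation: [0.349, 3.122, 0.0]
contact_force: [0.3, -0.3, 0.1]
width: 0.488
grip_force: 0.0
44.43081507071434 0.0 [ 0.03 -0.01  0.03] [ 8.84860742e-02  5.81710853e-01  1.66158004e+00 -2.81822584e-05
  8.97710885e-01 -1.25932976e+00]
dp [ 0.003 -0.002  0.004] turn [ 0.001  0.004 -0.034]
```

```bash
python3 -m jog '{"turn":[[0,0,0],[0,0,0],[0,0,0],[0,0,0],[0,0,0],[0,0,0]],"dp":[[0,0,0.004],[0,0,0],[0,0,0],[0,0,0],[0,0,0],[0,0,0]],"jaw":[1,1,1,1,1,1]}' 25
```

```text
t: 4.28
tcp_pos: [0.5474, 0.1074, 0.1475]
orientation: [-0.349, -3.121, 0.003]
contact_force: [-2.2, -12.4, 1.1]
width: 0.11
grip_force: 25.0
```

```bash
python3 -m jog '{"turn":[[0,0,0],[0,0,0.5],[0,0,0.9],[0,0,0.9],[0,0,0.9],[0,0,0.9],[0,0,0.9]],"dp":[[0,-0.004,0],[0,0,0],[0,0,0],[0,0,0],[0,0,0],[0,0,0],[0,0,0]],"jaw":[1,1,1,1,1,1,1]}' 30
python3 -c "
from h import *
s=robot.sense();print(s['torque'],R.from_rotvec(s['orientation']).as_matrix()[:,0])"
```

```text
t: 5.15
tcp_pos: [0.5479, 0.1079, 0.1476]
orientation: [1.402, 2.811, 0.002]
contact_force: [2.6, 6.8, -4.2]
width: 0.109
grip_force: 30.0
[ 1.16015963 -0.47573712  0.19714732] [-6.01601317e-01  7.98796445e-01  3.06108336e-04]
```

```bash
python3 -m jog '{"turn":[[0,0,0.9],[0,0,0.9],[0,0,0.9],[0,0,0.9],[0,0,0.9],[0,0,0.9],[0,0,0.9],[0,0,0.9],[0,0,0.9],[0,0,0.9],[0,0,0.9],[0,0,0.9],[0,0,0.9],[0,0,0.9]],"dp":[[0,0,0],[0,0,0],[0,0,0],[0,0,0],[0,0,0],[0,0,0],[0,0,0],[0,0,0],[0,0,0],[0,0,0],[0,0,0],[0,0,0],[0,0,0],[0,0,0]],"jaw":[1,1,1,1,1,1,1,1,1,1,1,1,1,1]}' 30
python3 -c "
from h import *
s=robot.sense();x=R.from_rotvec(s['orientation']).as_matrix()[:,0];print(s['torque'],np.degrees(np.arctan2(x[1],x[0])))"
```

```text
t: 6.9
tcp_pos: [0.5498, 0.1074, 0.1477]
orientation: [3.059, 0.712, 0.007]
contact_force: [13.3, -0.9, -13.2]
width: 0.109
grip_force: 30.0
[-0.25902948 -2.36861424  0.18875101] 26.197662904799696
```

```bash
python3 -m jog '{"turn":[[0,0,0],[0,0,0.7],[0,0,0.7],[0,0,0.4],[0,0,0]],"dp":[[0.003,0.0015,0.002],[0,0,0],[0,0,0],[0,0,0],[0,0,0]],"jaw":[1,1,1,1,1]}' 30
python3 -c "
from h import *
s=robot.sense();x=R.from_rotvec(s['orientation']).as_matrix()[:,0];print(s['torque'],np.degrees(np.arctan2(x[1],x[0])))"
```

```text
t: 7.52
tcp_pos: [0.5502, 0.1071, 0.1476]
orientation: [3.124, 0.328, 0.006]
contact_force: [6.4, -3.5, 0.2]
width: 0.107
grip_force: 30.0
[-0.73842344 -1.14287253 -0.05892971] 11.973633496246192
```

```bash
for i in 1 2; do python3 -m jog '{"turn":[[0,0,0.3],[0,0,0]],"dp":[[0,0,0],[0,0,0]],"jaw":[1,1]}' 30 | grep contact
python3 -c "
from h import *
s=robot.sense();x=R.from_rotvec(s['orientation']).as_matrix()[:,0];print(s['torque'],s['width'],np.degrees(np.arctan2(x[1],x[0])))"; done
```

```text
contact_force: [7.5, -3.2, 0.1]
[-0.78972618 -1.15999722  0.38423561] 0.11264307297584018 9.617288229266308
contact_force: [7.4, -4.4, 0.3]
[-0.86281824 -1.07618658  0.75993596] 0.11338450756920172 7.232778734291344
```

```bash
python3 -m jog '{"turn":[[0,0,0],[0,0,0],[0,0,0],[0,0,0],[0,0,0],[0,0,0],[0,0,0]],"dp":[[0,0,0],[0,0,0],[0,0,0],[0,0,-0.1],[0,0,-0.15],[0,0,-0.15],[0,0,0]],"jaw":[-1,-1,-1,-1,-1,-1,-1]}' 30
python3 - <<'E'
from h import *
c=robot.get_calibration("wrist");im=robot.grab_frame("wrist")[:,:,::-1];s=robot.grab_frame("side")[:,:,::-1]
f=cv2.resize(s[260:410,130:330],(400,300))
cv2.imwrite("pics/w2.png",np.hstack([cv2.resize(im,(400,300)),f]))
np.save("w2T.npy",c["T"])
E
```

```text
t: 8.9
tcp_pos: [0.5498, 0.1075, 0.2702]
orientation: [-3.135, -0.198, -0.009]
contact_force: [-0.9, 0.1, -0.8]
width: 0.854
grip_force: 0.0
```

View pics/w2.png

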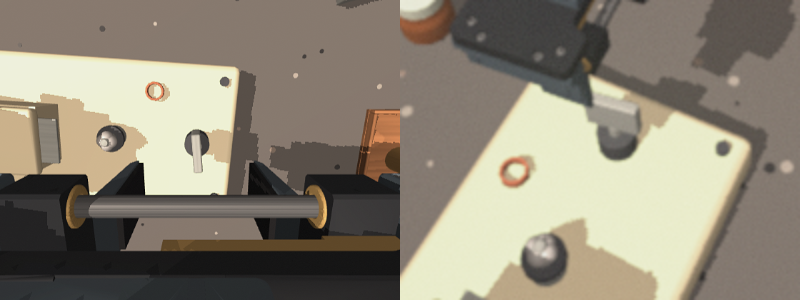

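The wrist crop shows the guard fully drawn back, near (48,140), and the stud exposed near (108,138). The wing is turned round and the ring is undisturbed at (155,91). Now I measure the stud closely.

Run:
```python
from h import *
im=robot.grab_frame("wrist")[:,:,::-1];s=robot.grab_frame("side")[:,:,::-1];t=robot.grab_frame("top")[:,:,::-1]
f=lambda i,x,y:cv2.resize(i[y:y+60,x:x+53],(265,300),interpolation=cv2.INTER_CUBIC)
cv2.imwrite("pics/c2.png",np.hstack([f(im,125,165),f(s,175,360-1),f(t,115,205)]))
print(robot.get_calibration("wrist")["T"]-np.load("w2T.npy"))
```

```text
[[-9.23623210e-05  1.97064537e-03 -7.63666852e-03 -1.08435799e-03]
 [-1.14967601e-05  2.69608396e-04 -7.15268941e-04 -1.83709516e-04]
 [-2.49674019e-04  7.66563795e-03  1.98930171e-03 -4.92788020e-03]
 [ 0.00000000e+00  0.00000000e+00  0.00000000e+00  0.00000000e+00]]
```

View pics/c2.png

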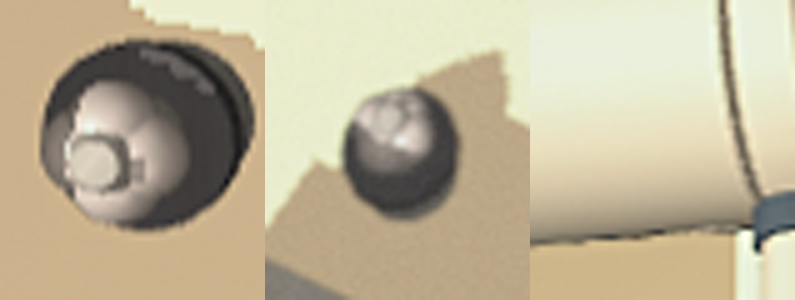

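Run:
```python
from h import *
for n,uv,z in[("wrist",(144.4,197.6),.083),("wrist",(153.2,191.8),.062),("side",(200,382.6),.083),("side",(202,389),.062)]: print(n,atz(n,uv,z).round(4))
# next: lift and go over the die
x=R.from_rotvec(robot.sense()["orientation"]).as_matrix();print(x.round(3),robot.sense()["joint_positions"][5],robot.sense()["tcp_pos"])
need((.574,-.347,.27))
```

```text
wrist [0.5416 0.2153 0.083 ]
wrist [0.542  0.2152 0.062 ]
side [0.5409 0.2153 0.083 ]
side [0.5405 0.2164 0.062 ]
[[ 0.992  0.126 -0.002]
 [ 0.126 -0.992 -0.   ]
 [-0.002 -0.    -1.   ]] 1.5309274847671583 [0.54794834 0.10723683 0.26581468]
dp [-0.104  1.513 -0.014]
```

```bash
python3 - <<'E'
from h import *
for uv in[(290,206),(389.5,193),(400,249.5),(300,264)]:print(atz("top",uv,.018).round(4))
need((.574,-.347,.27),97)
E
python3 -m jog '{"turn":[[0,0,-0.95],[0,0,-0.95],[0,0,-0.95],[0,0,-0.95],[0,0,-0.95],[0,0,-0.95],[0,0,-0.95],[0,0,-0.95],[0,0,-0.95],[0,0,-0.95],[0,0,-0.95],[0,0,-0.8],[0,0,0]],"dp":[[0,0,0],[0,0,0],[0,0,0],[0,0,0],[0,0,0],[0,0,0],[0,0,0],[0,0,0],[0,0,0],[0,0,0],[0,0,0],[0,0,0],[0,0,0]],"jaw":[-0.5,-0.5,-0.5,-0.5,-0.5,-0.5,-0.5,-0.5,-0.5,-0.5,-0.5,-0.5,-0.5]}' 60
python3 - <<'E'
from h import *
need((.53,-.347,.27),97)
E
```

```text
[ 0.6154 -0.1426  0.018 ]
[ 0.6445 -0.3926  0.018 ]
[ 0.503  -0.4138  0.018 ]
[ 0.471 -0.165  0.018]
dp [-0.104  1.513 -0.014] turn [ -0.013   0.012 -11.221]
t: 10.78
tcp_pos: [0.5482, 0.1072, 0.2661]
orientation: [-2.077, -2.356, 0.002]
contact_force: [-0.0, -0.2, -0.7]
width: 0.75
grip_force: 0.0
dp [-1.495 -0.25  -0.013] turn [-0.012 -0.     0.024]
```

```bash
python3 -m jog '{"turn":[[0,0,0],[0,0,0],[0,0,0],[0,0,0],[0,0,0],[0,0,0],[0,0,0],[0,0,0],[0,0,0],[0,0,0],[0,0,0],[0,0,0],[0,0,0],[0,0,0]],"dp":[[-0.129,-0.009,0],[-0.129,-0.009,0],[-0.129,-0.009,0],[-0.129,-0.009,0],[-0.129,-0.009,0],[-0.129,-0.009,0],[-0.129,-0.009,0],[-0.129,-0.009,0],[-0.129,-0.009,0],[-0.129,-0.009,0],[-0.129,-0.009,0],[-0.129,-0.009,0],[0,0,0],[0,0,0]],"jaw":[-0.5,-0.5,-0.5,-0.5,-0.5,-0.5,-0.5,-0.5,-0.5,-0.5,-0.5,-0.5,-0.5,-0.5]}' 60
python3 - <<'E'
from h import *
im=robot.grab_frame("wrist")[:,:,::-1];cv2.imwrite("pics/w3.png",cv2.resize(im[130:340,140:420],(800,600),interpolation=cv2.INTER_CUBIC))
E
```

```text
t: 12.52
tcp_pos: [0.5746, -0.357, 0.2663]
orientation: [-2.078, -2.354, -0.0]
contact_force: [-0.2, 0.8, 0.5]
width: 0.753
grip_force: 0.0
```

View pics/w3.png

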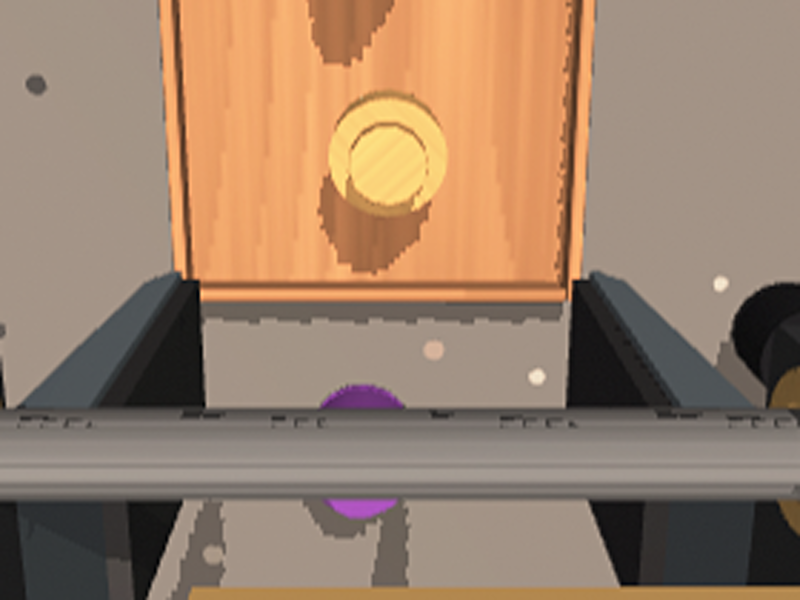

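The stepped brass die is in the tray, its neck top centred near (388,165) and its ledge circle near (388,154).

Run:
```python
from h import *
k=280/800
for uv,z in[((388.5,165),.051),((388,154),.037)]:
    p=atz("wrist",(140+uv[0]*k,130+uv[1]*k),z);print(p.round(4))
need((*p[:2],.087),97)
```

```text
[ 0.5743 -0.3461  0.051 ]
[ 0.574  -0.3451  0.037 ]
dp [0.038 0.003 0.599] turn [-0.005 -0.006  0.022]
```

```bash
python3 -m jog '{"turn":[[0,0,0],[0,0,0],[0,0,0],[0,0,0],[0,0,0],[0,0,0],[0,0,0],[0,0,0],[0,0,0],[0,0,0],[0,0,0],[0,0,0],[0,0,0]],"dp":[[0.036,0.002,0],[0,0,0.13],[0,0,0.13],[0,0,0.13],[0,0,0.1],[0,0,0.07],[0,0,0.038],[0,0,0],[0,0,0],[0,0,0],[0,0,0],[0,0,0],[0,0,0]],"jaw":[-0.5,-0.5,-0.5,-0.5,-0.5,-0.5,-0.5,-0.5,1,1,1,1,1]}' 40
python3 -m jog '{"turn":[[0,0,0],[0,0,0]],"dp":[[0,0,0],[0,0,0]],"jaw":[1,1]}' 60
```

```text
t: 14.2
tcp_pos: [0.5742, -0.3469, 0.0881]
orientation: [2.077, 2.356, 0.0]
contact_force: [-0.6, 0.6, 6.3]
width: 0.43
grip_force: 40.0
t: 14.45
tcp_pos: [0.5742, -0.3469, 0.0881]
orientation: [2.077, 2.356, 0.0]
contact_force: [-0.7, 0.5, 7.1]
width: 0.427
grip_force: 60.0
```

```bash
python3 -m jog '{"turn":[[0,0,0],[0,0,0],[0,0,0],[0,0,0],[0,0,0],[0,0,0],[0,0,0]],"dp":[[0,0,-0.05],[0,0,-0.1],[0,0,-0.15],[0,0,-0.15],[0,0,-0.12],[0,0,0],[0,0,0]],"jaw":[1,1,1,1,1,1,1]}' 60
python3 - <<'E'
from h import *
im=robot.grab_frame("wrist")[:,:,::-1];cv2.imwrite("pics/w4.png",cv2.resize(im[180:390,140:420],(800,600),interpolation=cv2.INTER_CUBIC))
s=robot.sense();t=np.array(s["tcp_pos"]);Rm=R.from_rotvec(s["orientation"]).as_matrix()
for zz in (.037,.051): print(((proj("wrist",t+Rm@[0,0,.0831-zz+.005-.005])-[140,180])*800/280).round(1))
need((.5413,.2154,.27),93); need((.5413,.2154,.20),93)
E
```

```text
t: 15.32
tcp_pos: [0.5736, -0.3465, 0.2583]
orientation: [-2.077, -2.356, 0.0]
contact_force: [0.4, 0.2, -2.5]
width: 0.427
grip_force: 60.0
[385.7 298.3]
[385.9 344.6]
dp [ 1.871  0.129 -0.039] turn [-0.01  -0.009  0.529]
dp [1.871 0.129 0.194] turn [-0.01  -0.009  0.529]
```

View pics/w4.png

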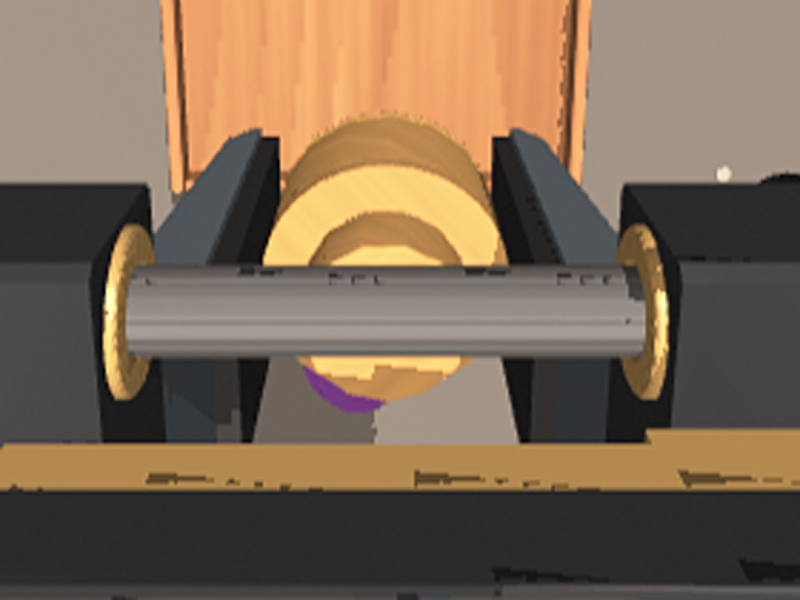

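Run:
```python
from h import *
from scipy.optimize import least_squares
s=robot.sense();t=np.array(s["tcp_pos"]);Rm=R.from_rotvec(s["orientation"]).as_matrix();c=robot.get_calibration("wrist")
F=[(20,0,1,112),(20,32,1,166),(13,32,1,212),(13,46,1,244),(13,46,-1,399)]
def pr(v):
    o=[]
    for r,z,sg,_ in F:
        p=t+Rm@[v[0]+sg*r/1e3,0,.0831-z/1e3+v[1]];o.append((proj("wrist",p,c)[1]-180)*800/280)
    return np.array(o)
y=np.array([f[3] for f in F])
print(pr([0,0]).round(0),y)
f=least_squares(lambda v:pr(v)-y,[0,0],x_scale=1e-3);print(f.x,(pr(f.x)-y).round(1))
g=least_squares(lambda v:pr([v[0],0])-y,[0],x_scale=1e-3);print(g.x,(pr([g.x[0],0])-y).round(1))
```

```text
[108. 166. 208. 245. 405.] [112 166 212 244 399]
[-0.0021432   0.00494773] [-0.1  2.2 -3.1  0.6  0.3]
[1.52629646e-05] [-3.7 -0.1 -4.   1.   6.3]
```

```bash
python3 -m jog '{"turn":[[0,0,0],[0,0,0],[0,0,0],[0,0,0],[0,0,0],[0,0,0],[0,0,0],[0,0,0],[0,0,0],[0,0,0],[0,0,0],[0,0,0],[0,0,0],[0,0,0],[0,0,0],[0,0,0.5],[0,0,0],[0,0,0]],"dp":[[0.06,0.004,0],[0.125,0.0086,0],[0.125,0.0086,0],[0.125,0.0086,0],[0.125,0.0086,0],[0.125,0.0086,0],[0.125,0.0086,0],[0.125,0.0086,0],[0.125,0.0086,0],[0.125,0.0086,0],[0.125,0.0086,0],[0.125,0.0086,0],[0.125,0.0086,0],[0.125,0.0086,0],[0.125,0.0086,0],[0.06,0.004,0],[0,0,0],[0,0,0]],"jaw":[1,1,1,1,1,1,1,1,1,1,1,1,1,1,1,1,1,1]}' 60
python3 - <<'E'
from h import *
need((.5413,.2149,.183),93)
E
```

```text
t: 17.62
tcp_pos: [0.5411, 0.2144, 0.2582]
orientation: [-2.156, -2.284, 0.002]
contact_force: [-0.5, -0.2, -0.8]
width: 0.425
grip_force: 60.0
dp [0.002 0.001 0.251] turn [-0.007  0.003  0.039]
```

```bash
python3 -m jog '{"turn":[[0,0,0],[0,0,0],[0,0,0],[0,0,0],[0,0,0],[0,0,0],[0,0,0],[0,0,0]],"dp":[[0.002,0.001,0.08],[0,0,0.1],[0,0,0.07],[0,0,0.01],[0,0,0.02],[0,0,0.02],[0,0,0.017],[0,0,0]],"jaw":[1,1,1,1,1,1,1,1]}' 60
python3 - <<'E'
from h import *
s=robot.sense();print(s["torque"])
need((.5413,.2149,.163),93)
E
```

```text
t: 18.62
tcp_pos: [0.5418, 0.2153, 0.1633]
orientation: [-2.158, -2.283, 0.001]
contact_force: [-0.5, 0.0, -1.6]
width: 0.431
grip_force: 60.0
[-0.12748357  0.0678646   0.01944365]
dp [-0.001 -0.002  0.001] turn [-0.003  0.001  0.029]
```

```bash
for i in 1 2 3; do python3 -m jog '{"turn":[[0,0,0],[0,0,0],[0,0,0]],"dp":[[0,0,0.004],[0,0,0.004],[0,0,0]],"jaw":[1,1,1]}' 60 | egrep "tcp|contact|width"; done
```

```text
tcp_pos: [0.5421, 0.2154, 0.1612]
contact_force: [-0.0, 1.1, -1.0]
width: 0.429
tcp_pos: [0.5425, 0.2158, 0.1594]
contact_force: [-0.4, 5.5, 7.2]
width: 0.428
tcp_pos: [0.5425, 0.2158, 0.1571]
contact_force: [-1.0, 4.8, 8.4]
width: 0.425
```

```bash
for i in 1 2 3; do python3 -m jog '{"turn":[[0,0,0],[0,0,0],[0,0,0]],"dp":[[0.0005,0,0.004],[0.0005,0,0.004],[0,0,0]],"jaw":[1,1,1]}' 60 | egrep "^t:|tcp|contact|width"; done
```

```text
t: 20.12
tcp_pos: [0.5424, 0.216, 0.1543]
contact_force: [0.6, 4.7, 2.9]
width: 0.43
t: 20.5
tcp_pos: [0.5422, 0.2161, 0.1512]
contact_force: [3.6, 4.8, -9.4]
width: 0.431
t: 20.88
tcp_pos: [0.5419, 0.2162, 0.1485]
contact_force: [5.8, 4.1, -13.7]
width: 0.424
```

```bash
for i in 1 2 3; do python3 -m jog '{"turn":[[0,0,0],[0,0,0],[0,0,0]],"dp":[[0,0,0.003],[0,0,0.002],[0,0,0]],"jaw":[1,1,1]}' 60 | egrep "^t:|tcp|contact|width"; done
```

```text
t: 21.25
tcp_pos: [0.5417, 0.216, 0.1474]
contact_force: [1.6, 1.6, -6.1]
width: 0.427
t: 21.62
tcp_pos: [0.5417, 0.2161, 0.146]
contact_force: [-0.3, 0.4, -1.7]
width: 0.43
t: 22.0
tcp_pos: [0.5418, 0.2162, 0.1447]
contact_force: [-0.2, -1.3, 2.1]
width: 0.428
```

```bash
for i in 1 2 3; do python3 -m jog '{"turn":[[0,0,0],[0,0,0],[0,0,0]],"dp":[[0,0,0.003],[0,0,0.003],[0,0,0]],"jaw":[1,1,1]}' 60 | egrep "^t:|tcp|contact|width"; done
```

```text
t: 22.38
tcp_pos: [0.5419, 0.2162, 0.143]
contact_force: [-2.8, -0.5, 7.1]
width: 0.427
t: 22.75
tcp_pos: [0.5419, 0.2162, 0.1414]
contact_force: [-3.6, -1.3, 11.0]
width: 0.431
t: 23.12
tcp_pos: [0.5419, 0.2162, 0.1408]
contact_force: [-10.7, -3.6, 33.1]
width: 0.424
```

```bash
python3 -m jog '{"turn":[[0,0,0],[0,0,0],[0,0,0],[0,0,0]],"dp":[[0,0,-0.004],[0,0,0],[0,0,0],[0,0,0]],"jaw":[1,1,1,1]}' 60
python3 - <<'E'
from h import *
s=robot.grab_frame("side")[:,:,::-1];w=robot.grab_frame("wrist")[:,:,::-1]
cv2.imwrite("pics/end.png",np.hstack([cv2.resize(s[270:420,100:300],(400,300)),cv2.resize(w,(400,300))]))
E
```

```text
t: 23.62
tcp_pos: [0.5419, 0.2162, 0.141]
orientation: [2.158, 2.283, 0.0]
contact_force: [-4.6, -2.9, 14.5]
width: 0.427
grip_force: 60.0
```

View pics/end.png

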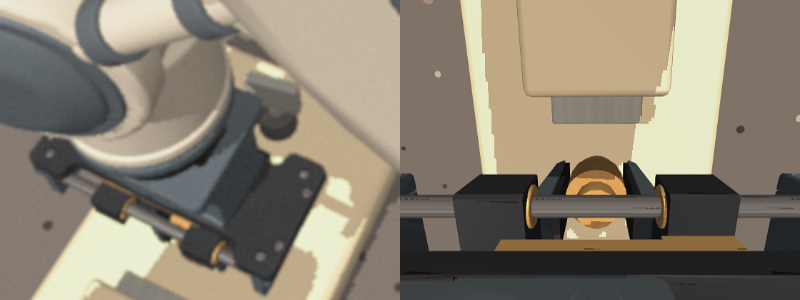

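The die is seated on the stud at (600,190), with the guard clear at (597,108). It pressed past the lobes, snapped, and is now held at about 14.5 N.

```bash
python3 -c "
from cell import robot
print(robot.hand_in())"
```

```text
the job is handed in; nothing more can be done
None
```

Job handed in at about 24 s: the key is wound to its stop with the guard clear, and the stepped brass die is snapped onto the stud and still gripped, pressing the spring seat down at about 14.5 N. The click and the key's stop were read from the force and torque readings, and no verdict came back.

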